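# Set the dust-extraction iris to the red mark

### The job

The blue jar stands in the way of the lever on the bench's dust-extraction iris: with the fingertips, push it along the table until it is wholly off the round grey scale plate, still upright. Then push the lever round its arc until its white pointer stands over the red mark on the scale. Push gently, do not grip or lift anything or tip the jar, and leave all the other things where they are.

Things in the scene. Friction and masses are not known exactly. Their poses are not given: they have to be found in the camera images.
- damper: Fixed extraction port: a round aluminium drum, radius 55 mm, 45 mm high, carrying a turning dark ring up to 58 mm high, in the middle of a flat grey scale plate (radius 160 mm, 1 mm thick, flush with the table so that things slide over it freely). Origin: on the ring's upright axis, at table height. Its x axis points along the middle of the scale (joint value 0), away from the robot to within about 20 degrees; z up.
- iris (a joint): Angle of the ring with its lever about the upright axis (rad): 0 when the lever lies along the damper's x axis, growing anticlockwise seen from above; stops at -1.25 and 1.25. It starts on the negative side, while the red mark lies on the positive side. It stays where it is left (friction about 0.18 N m: 1.5 N at the post, plus light damping of 0.08 N m s).
- lever_post (a point): Centre of the top of the lever's upright black post: radius 7 mm, from 6 to 76 mm above the table, 120 mm from the ring's axis. A flat steel arm (10 mm wide, 51 to 57 mm above the table) joins it to the ring. Push the post sideways.
- pointer (a point): Tip end of the white pointer (4 mm wide, 9 mm above the table) that sticks out from the foot of the post; this point is 148 mm from the ring's axis, in line with the post, and the pointer ends 2 mm farther out.
- red_mark (a point): On the middle line of the flat red mark (14 mm wide along the arc, 36 mm long radially, 136 to 172 mm from the ring's axis, 3 mm high) across the edge of the grey scale plate; this point is 148 mm from the axis: the pointer passes right above it. Nothing catches on it.
- jar: Blue round jar with a white lid, loose, radius 28 mm, 80 mm high, about 350 g, standing on the scale plate between the lever and the red mark, 130 to 150 mm from the ring's axis. Origin: centre of its underside; z up. It slides when pushed low (below about 40 mm) and tips when pushed high.
- mug: Bystander: bare terracotta mug, radius 38 mm, 85 mm high, near the scale plate on its left (+y) side. Origin: centre of the underside.
- bowl: Bystander: white plaster bowl, radius 60 mm, 50 mm high, near the scale plate on its right (-y) side. Origin: centre of the underside.
- brush: Bystander: brush lying on the far side of the table. Origin: underside of its middle.
- tiles: Bystander: stack of terracotta tiles 100 x 100 x 36 mm. Origin: centre of the underside.
- woodblock: Bystander: wooden block 70 x 45 x 30 mm. Origin: centre of the underside.
- slipbottle: Bystander: yellow bottle with a red cap, radius 30 mm, 130 mm high. Origin: centre of the underside.

How it is judged:
On the way, in this order (a step that is already met when the one before it is completed fails the run):
1. the jar stands upright and wholly off the scale plate, the lever not yet at the mark (horizontal distance between jar and damper above 0.186 m and angle between jar's own z axis and vertical below 0.1 rad and linear speed of jar below 0.02 m/s and horizontal distance between pointer and red_mark above 0.03 m), for 0.1 s.
2. the pointer stands over the red mark (horizontal distance between pointer and red_mark below 0.007 m), for 0.3 s.
At the end, for the whole second after the job is handed in: The pointer's tip is at rest over the red mark (within 7 mm of its middle), and the jar stands upright and still on the table, wholly off the scale plate (its centre more than 186 mm from the ring's axis) (horizontal distance between pointer and red_mark below 0.007 m and velocity of joint iris between -0.02 and 0.02 rad/s and horizontal distance between jar and damper above 0.186 m and angle between jar's own z axis and vertical below 0.1 rad and height (world z) of jar between -0.008 and 0.008 m and linear speed of jar below 0.02 m/s); the robot touches nothing.
It fails at once if the jar is lifted or tipped (height (world z) of jar above 0.012 m or angle between jar's own z axis and vertical above 0.35 rad).
It fails at once if the jar is gripped or pushed hard (over 20 N) (contact force between the fingers and jar above 20 N).
It fails at once if the lever is gripped or forced (over 20 N) (contact force between the fingers and iris above 20 N).
It fails at once if the jar is shoved by the lever instead of the fingers (contact force between iris and jar above 2 N).
It fails at once if a bystander (mug, bowl, brush, tiles, wooden block, yellow bottle) is moved more than 15 mm (distance of any of mug, bowl, brush, tiles, woodblock, slipbottle from where it was at the start of the episode above 0.015 m).
It also fails if it takes over 58 s, if anything falls off the work surface, if the arm or the gripper's body presses on something with over 40 N, if the wrist force passes 120 N, or if a joint passes its speed limit or range.

### The arm

A 6-joint arm with a two-finger parallel gripper is mounted at the origin on the work surface. World frame = base frame: x ahead of the robot, y to its left, z up, the work surface at z = 0. Lengths are in m, angles in rad, forces in N, time in s.
With the tool pointing down it reaches from about 0.3 to 0.775 m from the base axis. Payload 14.6 kg.
Tool frame: the origin (TCP) lies at the very end of the fingers, on their centre line; the grasp point (between the pads) lies 19 mm behind it (r.grip_depth is the distance from the TCP to the grasp point, in m); z points along the fingers, y is the direction in which the jaws open and shut (so a half turn about z gives the same grasp; the last joint's range is limited). The gripper opens to 85 mm and grips with 20 to 120 N. Pads are 22 mm wide; open, the fingers measure 114 mm over their backs; the gripper's body (76 mm by 85 mm) begins 54 mm behind the grasp point. The pads swing forward as they close: fully open they stand 13 mm farther back than shut.
Start: joints at [1.127, 0.3, 1.521, -0, 1.321, -0.067], TCP at [0.202, 0.511, 0.231] pointing down, gripper open.
Joint ranges: [-3.03, 3.03], [-0.79, 2.21], [0.23, 2.52], [-1.04, 4.18], [0, 3.07], [-2.55, 2.55]. Speed limits (rad/s): [2.22, 2.22, 2.57, 3.14, 3.14, 3.14].

### API

Orientations are given as a 3x3 rotation matrix whose columns are the frame's x, y, z axes.
In Python, from bench import r, viewer gives the robot as it stands. The module is installed in compiled form; this text tells all that it offers.
- The arm moves only by the tool play_rows, never from a script. Its argument "deltas" is text: rows parted by semicolons, each of 7 numbers parted by spaces: the shift along the tool's x, y, z in m, then the turn, a rotation vector about the tool's x, y, z in degrees, then the opening in per cent of the stroke, from 0 (shut) to 100 (fully open). A call has 1 to 8 rows; each row is the pose to reach, as a shift and turn from the pose measured when the call began, along the tool's axes at that moment; what a row does not reach only later rows make up. A row lasts 1/8 s, in which the tool goes at most 62.5 mm and 10.7 degrees, less where a joint would pass 70% of its speed; a pose out of reach is approached as far as the arm can. A call with a gripper value outside its range is refused whole. The fingers move at their own pace and stop on an object; "squeeze" is the grip in N (left out, the last holds). Time passes only in rows, so rows that repeat a pose let the fingers close. It gives the time, the measured TCP pose, the force and the opening at its end, in the units of the state.
- r.get_state(): the state, without advancing time (a new reading comes with each control period).
- viewer.read_camera(name): name is "scene" or "top"; returns the picture (400x640x3 uint8, red, green, blue); there is no depth.
- viewer.camera_params(name): a dict with "mtx" (3x3 intrinsics, pixels), "rvec" (rotation vector, rad) and "tvec" (3), from world to camera coordinates, as OpenCV has them. Camera axes: x right, y down, z forward; pixel columns grow to the right and rows downward; lengths in m; the calibration is good to about 2 mm. A picture is of the moment at which its call begins. camera_params takes no time and is no camera call.
- r.job_done(): hands the job in, once; it reports no verdict.
The state is a dict: "time": time; "joint_positions": joint angles; "qd": joint speeds; "tau": joint torques, N m; "tcp_pos": TCP position; "eef_rot": TCP orientation; "force": force on the tool from outside, world axes, zero at the start; "ft_torque": the same for the moment, N m; "grip_width": opening from 0.0 (shut) to 1.0 (fully open).
Only numpy, scipy, OpenCV 4.12 (cv2) and the standard library are available. Lean on these libraries where they do the work, as an engineer would, in place of code of your own. Each camera call takes 0.05 s, during which the arm holds its last target. There are 200 camera calls.

## Working session

There is one attempt and no reset: what is moved stays moved. The work goes in short steps, Python scripts to look and compute and a tool call to move; the robot and the scene stay as the last step left them, time stands still between calls to the robot, and variables do not carry over. Pictures are saved under pics/ and viewed, about 8 in all and at most 12, crops included, and the job is handed in when it is done.

Besides the shell and the picture viewer there is one more tool, called after "Emit:" by a JSON object that holds its "name" and its "arguments", one argument or row to a line. play_rows: Moves the arm, as the interface text tells. Its arguments: {"type":"object","properties":{"deltas":{"type":"string"},"squeeze":{"type":"number"}},"required":["deltas"]}

```bash
mkdir -p pics; cat > h.py <<'E'
import numpy as np, cv2
from bench import r, viewer
def grab(n,f=None):
    im=viewer.read_camera(n)
    if f: cv2.imwrite(f,cv2.cvtColor(im,cv2.COLOR_RGB2BGR))
    return im
def cam(n):
    p=viewer.camera_params(n); R=cv2.Rodrigues(np.array(p['rvec'],float))[0]
    return np.array(p['mtx']),R,np.array(p['tvec'],float).ravel()
def ray(n,uv,z):
    K,R,t=cam(n); c=-R.T@t
    d=R.T@np.linalg.inv(K)@np.array([uv[0],uv[1],1.])
    return c+d*(z-c[2])/d[2]
def proj(n,X):
    K,R,t=cam(n); q=K@(R@np.array(X,float)+t); return q[:2]/q[2]
E
python3 - <<'E'
from h import *
s=r.get_state(); print(s['time'],s['tcp_pos'],s['eef_rot'],s['force'])
grab('scene','pics/s0.png');grab('top','pics/t0.png')
for n in('scene','top'):
    K,R,t=cam(n); print(n,-R.T@t,R[2])
E
```

```text
0.0 [0.20225697 0.51118651 0.23070647] [[-9.29839989e-01  3.67963724e-01 -5.41356300e-04]
 [ 3.67964111e-01  9.29839314e-01 -1.12344604e-03]
 [ 8.99869823e-05 -1.24382474e-03 -9.99999222e-01]] [-0.17095322 -0.24670619 -0.95162519]
scene [ 1.26184427 -0.21636048  1.23516539] [-0.51317058  0.17222665 -0.84082932]
top [0.41886253 0.0120948  1.02672027] [ 0.1653297   0.01326124 -0.98614919]
```

View pics/t0.png

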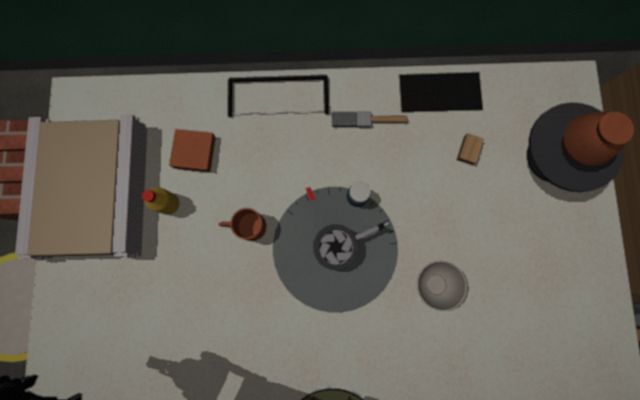

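View pics/s0.png

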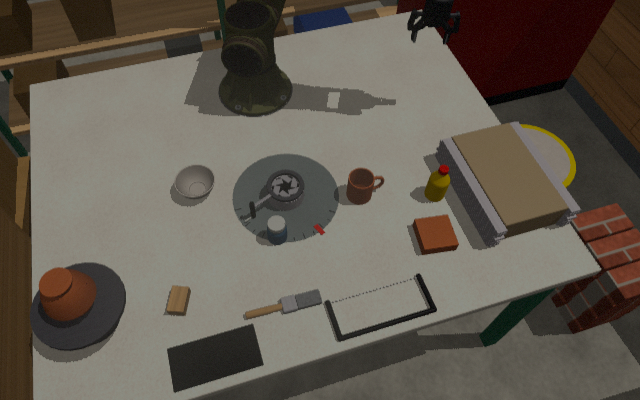

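The top view shows the plate centre at about (335,248), the jar lid at (360,193), the red mark at (310,193) and the lever tip near (390,228). Next I'll measure these.

```bash
cat > meas.py <<'E'
from h import *
im=cv2.cvtColor(cv2.imread('pics/t0.png'),cv2.COLOR_BGR2RGB); hsv=cv2.cvtColor(im,cv2.COLOR_RGB2HSV)
g=im.astype(int).sum(2)//3
# plate edge: radial scan in the world, brightness step near 160 mm
c=ray('top',(335,249),0.001)
for it in range(4):
    pts=[]
    for a in np.arange(0,2*np.pi,.03):
        rs=np.arange(.135,.19,.0005)
        uv=np.array([proj('top',c+[q*np.cos(a),q*np.sin(a),0]) for q in rs],np.float32)
        v=cv2.remap(g.astype(np.float32),uv[:,:1],uv[:,1:],cv2.INTER_LINEAR).ravel()
        d=np.convolve(v,np.r_[np.ones(6),-np.ones(6)],'valid');k=d.argmax()
        if d[k]>150: pts.append([c[0]+rs[k+6]*np.cos(a),c[1]+rs[k+6]*np.sin(a)])
    P=np.array(pts);w=np.ones(len(P),bool)
    for _ in range(4):
        A=np.c_[2*P[w],np.ones(w.sum())];s=np.linalg.lstsq(A,(P[w]**2).sum(1),rcond=None)[0]
        rad=np.sqrt(s[2]+s[0]**2+s[1]**2);e=abs(np.linalg.norm(P-s[:2],axis=1)-rad);w=e<max(.0015,2*np.median(e))
    c=np.array([s[0],s[1],.001])
print('plate',c,rad,w.sum(),len(P))
m=((hsv[...,0]<8)|(hsv[...,0]>172))&(hsv[...,1]>140)
m[:180]=0;m[205:]=0;m[:,:295]=0;m[:,325:]=0
v,u=np.nonzero(m);R=ray('top',(u.mean(),v.mean()),.003);d=R-c;print('red',u.mean(),v.mean(),len(u),R,np.hypot(*d[:2]),np.degrees(np.arctan2(d[1],d[0])))
big=cv2.resize(im[170:290,270:410],None,fx=5.5,fy=4.9,interpolation=cv2.INTER_CUBIC)
big=cv2.convertScaleAbs(big,alpha=1.5)
cv2.imwrite('pics/t0c.png',big[...,::-1])
E
python3 meas.py
```

```text
Traceback (most recent call last):
  File "meas.py", line 10, in <module>
    uv=np.array([proj('top',c+[q*np.cos(a),q*np.sin(a),0]) for q in rs],np.float32)
                 ~~~~^^^^^^^^^^^^^^^^^^^^^^^^^^^^^^^^^^^^^
  File "h.py", line 15, in proj
    K,R,t=cam(n); q=K@(R@np.array(X,float)+t); return q[:2]/q[2]
          ~~~^^^
  File "h.py", line 8, in cam
    p=viewer.camera_params(n); R=cv2.Rodrigues(np.array(p['rvec'],float))[0]
ValueError: time passes only in moves, steps and waits
```

```bash
python3 - <<'E'
s=open('h.py').read().replace("def cam(n)","from functools import cache\n@cache\ndef cam(n)")
open('h.py','w').write(s)
E
python3 meas.py
```

```text
plate [ 0.45817843 -0.01914521  0.001     ] 0.15924132234016256 137 151
red 310.12068965517244 193.79310344827587 58 [0.59843899 0.04018346 0.003     ] 0.15229220550116304 22.927826659715336
```

View pics/t0c.png

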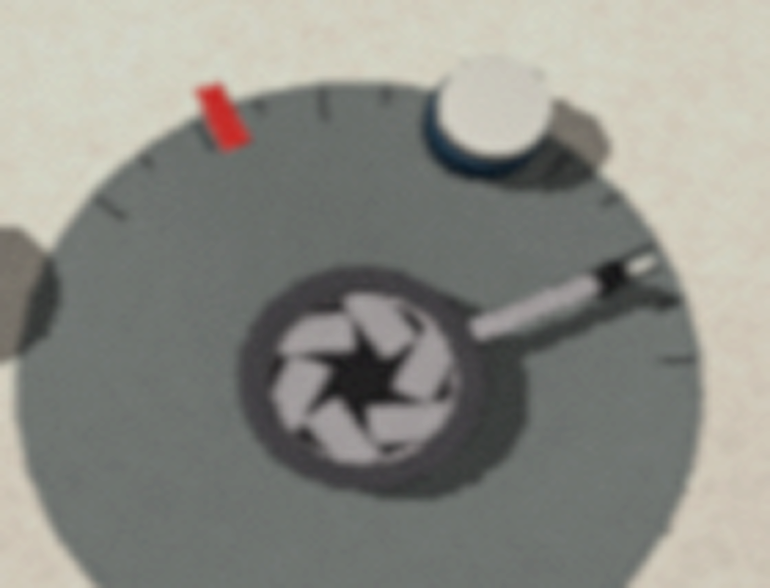

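```bash
cat >> h.py <<'E'
C=np.array([.4582,-.0191])
def pol(n,P):
    d=P[:2]-C;print(n,P.round(4),'r %.4f'%np.hypot(*d),'b %.1f'%np.degrees(np.arctan2(d[1],d[0])))
def dl(target,yaw=None):
    s=r.get_state();R=np.array(s['eef_rot']);t=np.array(target)
    print('now',s['time'],np.round(s['tcp_pos'],4),'yaw %.1f'%np.degrees(np.arctan2(R[1,0],R[0,0])),'delta mm',(R.T@(t-s['tcp_pos'])*1000).round(1))
E
python3 - <<'E'
from h import *
f=lambda u,v:(270+(u+.5)/5.5-.5,170+(v+.5)/4.9-.5)
pol('lid',ray('top',f(494,107),.08));pol('post',ray('top',f(610,277),.076));pol('tip',ray('top',f(655,256),.009))
pol('red',ray('top',(310.1,193.8),.003))
pol('redends',ray('top',f(208,90),.003));pol('',ray('top',f(236,147),.003))
pol('bowl',ray('top',(443,285),.05));pol('mug',ray('top',(248,224),.085));pol('brush',ray('top',(370,119),.01))
pol('hub',ray('top',f(362,380),.055))
K,R,t=cam('top')
j=C+.140*np.array([np.cos(-.384),np.sin(-.384)]);print(s:=r.get_state()['joint_positions'])
E
```

```text
lid [ 0.5875 -0.0805  0.08  ] r 0.1432 b -25.4
post [ 0.5032 -0.1275  0.076 ] r 0.1173 b -67.5
tip [ 0.5195 -0.1586  0.009 ] r 0.1524 b -66.3
red [0.5984 0.0402 0.003 ] r 0.1523 b 22.9
redends [0.614  0.0469 0.003 ] r 0.1693 b 23.0
 [0.583  0.0343 0.003 ] r 0.1357 b 23.2
bowl [ 0.3617 -0.2724  0.05  ] r 0.2711 b -110.9
mug [0.5153 0.1867 0.085 ] r 0.2136 b 74.5
brush [ 0.7949 -0.1236  0.01  ] r 0.3526 b -17.2
hub [ 0.457  -0.0195  0.055 ] r 0.0013 b -161.6
[ 1.12741534e+00  3.00422750e-01  1.52150693e+00 -3.31794345e-05
  1.32072529e+00 -6.66019357e-02]
```

Emit:
{"name": "play_rows", "arguments": {
  "deltas": "-0.06 -0.047 0 0 0 1 24;-0.12 -0.093 0 0 0 2 24;-0.18 -0.14 0 0 0 3 24;-0.24 -0.186 0 0 0 3.8 24;-0.3 -0.233 0 0 0 3.8 24;-0.36 -0.28 0 0 0 3.8 24;-0.42 -0.326 0 0 0 3.8 24;-0.46 -0.357 0 0 0 3.8 24",
  "squeeze": 20
}}

```text
time: 1.1
tcp_pos: [0.4573, 0.0789, 0.2311]
eef_rot: [[-0.903, 0.429, -0.0], [0.429, 0.903, -0.001], [0.0, -0.001, -1.0]]
force: [0.5, 0.3, 0.0]
grip_width: 0.24
```

```bash
python3 -c "
from h import *
dl((.5377,-.0569,.1))"
```

```text
now 1.1 [0.4573 0.0789 0.2311] yaw 154.6 delta mm [-130.9  -88.1  131.1]
```

Emit:
{"name": "play_rows", "arguments": {
  "deltas": "-0.045 -0.03 0 0 0 0 24;-0.09 -0.06 0 0 0 0 24;-0.131 -0.088 0.03 0 0 0 24;-0.131 -0.088 0.08 0 0 0 24;-0.131 -0.088 0.12 0 0 0 24;-0.131 -0.088 0.131 0 0 0 24;-0.131 -0.088 0.131 0 0 0 24"
}}

```text
time: 1.98
tcp_pos: [0.538, -0.0568, 0.1006]
eef_rot: [[-0.903, 0.429, -0.0], [0.429, 0.903, -0.001], [0.0, -0.001, -1.0]]
force: [-0.0, 0.2, 0.4]
grip_width: 0.237
```

```bash
python3 -c "
from h import *
dl((.5377,-.0569,.018))
a=grab('scene');print(proj('scene',(.54,-.057,.05)))
cv2.imwrite('pics/s1.png',cv2.convertScaleAbs(cv2.resize(a[130:270,190:380],None,fx=4,fy=4,interpolation=2)[...,::-1],alpha=1.5))"
```

```text
now 1.975 [ 0.538  -0.0568  0.1006] yaw 154.6 delta mm [ 0.2 -0.1 82.6]
[281.47894487 211.43851094]
```

View pics/s1.png

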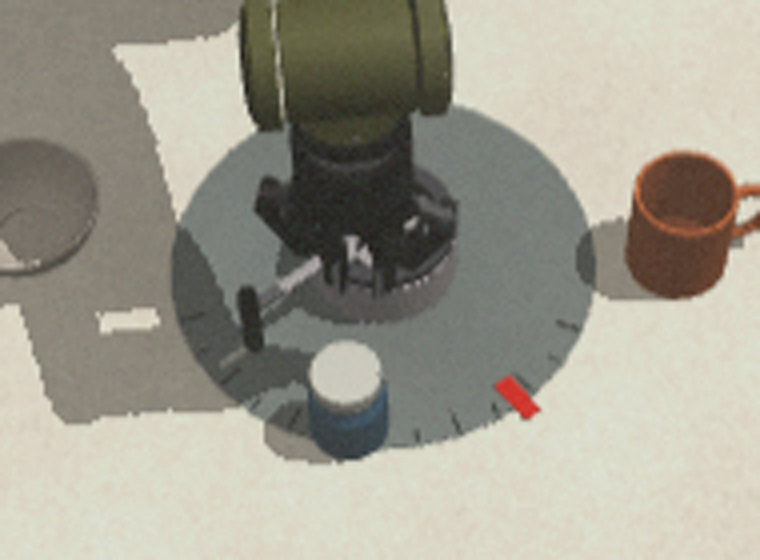

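The picture shows the fingers above the gap between ring and jar, with the jar about at (348,400) in the crop and the lever clear on the left. Now I'll descend.

Emit:
{"name": "play_rows", "arguments": {
  "deltas": "0 0 0.02 0 0 0 24;0 0 0.04 0 0 0 24;0 0 0.055 0 0 0 24;0 0 0.065 0 0 0 24;0 0 0.072 0 0 0 24;0 0 0.078 0 0 0 24;0 0 0.078 0 0 0 24"
}}

```text
time: 2.9
tcp_pos: [0.5385, -0.0569, 0.0233]
eef_rot: [[-0.904, 0.429, 0.001], [0.429, 0.904, -0.001], [-0.001, -0.001, -1.0]]
force: [0.2, -0.3, 0.1]
grip_width: 0.239
```

Emit:
{"name": "play_rows", "arguments": {
  "deltas": "-0.003 0 0 0 0 0 24;-0.006 0 0 0 0 0 24;-0.009 0 0 0 0 0 24;-0.012 0 0 0 0 0 24;-0.015 0 0 0 0 0 24;-0.018 0 0 0 0 0 24;-0.021 0 0 0 0 0 24;-0.024 0 0 0 0 0 24"
}}

```text
time: 3.9
tcp_pos: [0.5601, -0.0672, 0.0233]
eef_rot: [[-0.903, 0.429, 0.0], [0.429, 0.903, -0.001], [-0.0, -0.001, -1.0]]
force: [-3.3, 0.8, 1.4]
grip_width: 0.24
```

```bash
python3 -c "
from h import *
print(r.get_state()['force'])
a=grab('scene')
cv2.imwrite('pics/s2.png',cv2.convertScaleAbs(cv2.resize(a[130:270,190:380],None,fx=4,fy=4,interpolation=2)[...,::-1],alpha=1.5))"
```

```text
[-3.2952209   0.75781529  1.35890074]
```

View pics/s2.png

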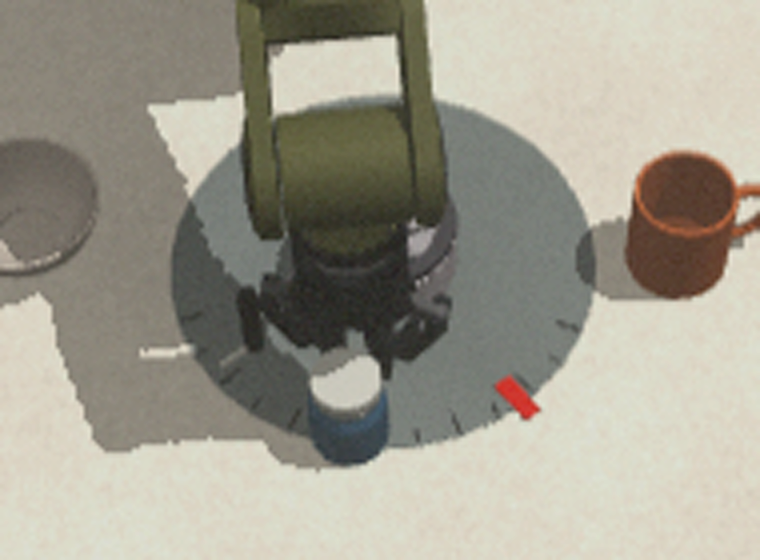

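The jar is seated between the fingertips, the force is about 3.4 N and the lever is clear. I'll continue the push.

Emit:
{"name": "play_rows", "arguments": {
  "deltas": "-0.003 0 0 0 0 0 24;-0.006 0 0 0 0 0 24;-0.009 0 0 0 0 0 24;-0.012 0 0 0 0 0 24;-0.015 0 0 0 0 0 24;-0.018 0 0 0 0 0 24;-0.021 0 0 0 0 0 24;-0.024 0 0 0 0 0 24"
}}

```text
time: 4.95
tcp_pos: [0.5822, -0.0778, 0.0233]
eef_rot: [[-0.903, 0.429, 0.001], [0.429, 0.903, -0.001], [-0.001, -0.001, -1.0]]
force: [-2.3, 1.6, 1.6]
grip_width: 0.238
```

Emit:
{"name": "play_rows", "arguments": {
  "deltas": "-0.003 0 0 0 0 0 24;-0.006 0 0 0 0 0 24;-0.009 0 0 0 0 0 24;-0.012 0 0 0 0 0 24;-0.015 0 0 0 0 0 24;-0.018 0 0 0 0 0 24;-0.021 0 0 0 0 0 24;-0.024 0 0 0 0 0 24"
}}

```text
time: 5.95
tcp_pos: [0.6041, -0.0882, 0.0234]
eef_rot: [[-0.903, 0.429, 0.001], [0.429, 0.903, -0.001], [-0.001, -0.001, -1.0]]
force: [-2.1, 0.9, 1.2]
grip_width: 0.238
```

Emit:
{"name": "play_rows", "arguments": {
  "deltas": "-0.003 0 0 0 0 0 24;-0.006 0 0 0 0 0 24;-0.009 0 0 0 0 0 24;-0.011 0 0 0 0 0 24;-0.013 0 0 0 0 0 24;-0.014 0 0 0 0 0 24;-0.014 0 0 0 0 0 24"
}}

```text
time: 6.82
tcp_pos: [0.6168, -0.0942, 0.0233]
eef_rot: [[-0.903, 0.429, 0.001], [0.429, 0.903, -0.001], [-0.001, -0.001, -1.0]]
force: [-1.4, 0.4, -0.6]
grip_width: 0.242
```

Emit:
{"name": "play_rows", "arguments": {
  "deltas": "0.005 0 0 0 0 0 24;0.012 0 0 0 0 0 24;0.02 0 0 0 0 0 24;0.025 0 0 0 0 0 24;0.025 0 -0.04 0 0 0 24;0.025 0 -0.08 0 0 0 10;0.025 0 -0.10 0 0 0 0;0.025 0 -0.10 0 0 0 0"
}}

```text
time: 7.82
tcp_pos: [0.5947, -0.0834, 0.1247]
eef_rot: [[-0.903, 0.429, 0.004], [0.429, 0.903, -0.002], [-0.004, 0.0, -1.0]]
force: [-0.9, 0.1, -0.8]
grip_width: 0.003
```

```bash
python3 -c "
from h import *
a=C;p=a+.12*np.array([np.cos(np.radians(-90)),np.sin(np.radians(-90))]);dl((*p,.125))
a=grab('scene');t=grab('top')
x=cv2.resize(a[130:270,190:380],None,fx=4,fy=4,interpolation=2);y=cv2.resize(t[140:310,250:440],None,fx=4,fy=4,interpolation=2)[:600]
cv2.imwrite('pics/s3.png',cv2.convertScaleAbs(x[...,::-1],alpha=1.5))
cv2.imwrite('pics/t3.png',cv2.convertScaleAbs(y[...,::-1],alpha=1.5))"
```

```text
now 7.825 [ 0.5947 -0.0834  0.1247] yaw 154.6 delta mm [  99.4 -108.8   -0.7]
```

View pics/s3.png

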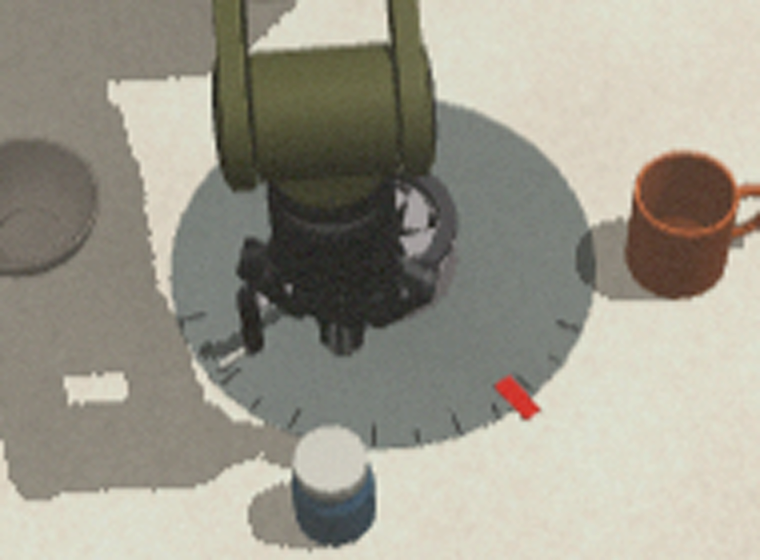

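The jar at (335,485) in the crop stands upright, off the plate. Next I'll go to the clockwise side of the lever post.

Emit:
{"name": "play_rows", "arguments": {
  "deltas": "0.02 -0.025 -0.01 0 0 9 0;0.04 -0.05 -0.02 0 0 18 0;0.06 -0.075 -0.02 0 0 27 0;0.075 -0.095 -0.02 0 0 36 0;0.085 -0.107 -0.02 0 0 41.6 0;0.085 -0.107 -0.02 0 0 41.6 0;0.085 -0.107 -0.02 0 0 41.6 0"
}}

```text
time: 8.8
tcp_pos: [0.4713, -0.1432, 0.1419]
eef_rot: [[-0.393, 0.919, -0.001], [0.919, 0.393, -0.001], [-0.0, -0.001, -1.0]]
force: [0.1, -0.5, -0.4]
grip_width: 0.002
```

```bash
python3 -c "
from h import *
dl((.4720,-.1436,.04))
t=grab('top')
y=cv2.resize(t[140:310,250:440],None,fx=4,fy=3.5,interpolation=2)
cv2.imwrite('pics/t4.png',cv2.convertScaleAbs(y[...,::-1],alpha=1.5))"
```

```text
now 8.8 [ 0.4713 -0.1432  0.1419] yaw 113.1 delta mm [ -0.6   0.6 101.9]
```

View pics/t4.png

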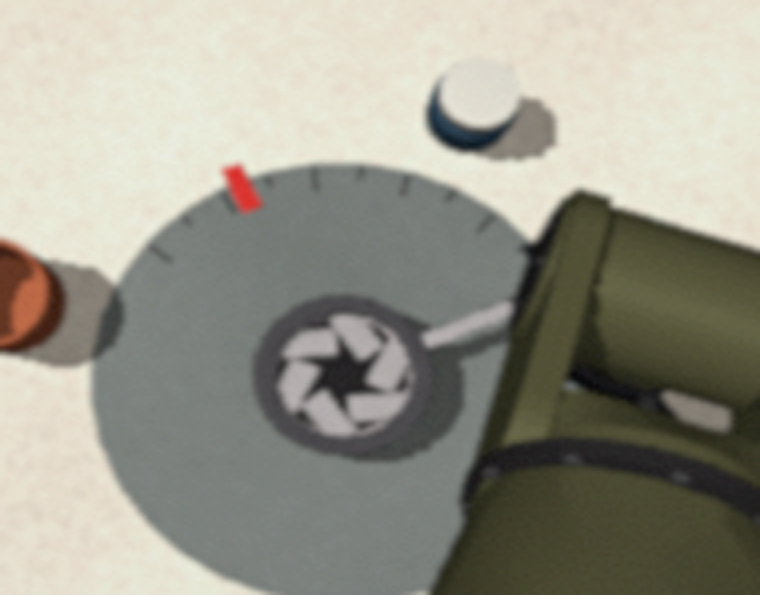

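The jar (lid at 480,95) is well clear of the plate and the lever hasn't moved. I'll descend beside the post.

Emit:
{"name": "play_rows", "arguments": {
  "deltas": "0 0 0.025 0 0 0 0;0 0 0.05 0 0 0 0;0 0 0.07 0 0 0 0;0 0 0.085 0 0 0 0;0 0 0.095 0 0 0 0;0 0 0.102 0 0 0 0;0 0 0.102 0 0 0 0"
}}

```text
time: 9.72
tcp_pos: [0.4714, -0.1432, 0.0398]
eef_rot: [[-0.393, 0.919, -0.001], [0.919, 0.393, -0.001], [-0.0, -0.001, -1.0]]
force: [0.7, 0.0, -0.1]
grip_width: 0.004
```

```bash
cat > arc.py <<'E'
# rows along the arc: tool centre leads the lever bearing b; off = post-to-TCP tangential offset
from h import *
import sys
off=.0215
def pose(b,off=off,rp=.120,z=.04):
    b=np.radians(b);n=np.array([np.cos(b),np.sin(b)]);t=np.array([-n[1],n[0]])
    return np.r_[C+rp*n-off*t,z]
def rows(b0,b1,n,rp=.12):
    s=r.get_state();R=np.array(s['eef_rot']);p=np.array(s['tcp_pos']);y=np.degrees(np.arctan2(R[1,0],R[0,0]))
    d=p[:2]-C;print('now',s['time'],p.round(4),'yaw %.1f'%y,'F',np.round(s['force'],1),'nominal b %.2f'%(np.degrees(np.arctan2(d[1],d[0])+np.arctan(off/.12))))
    for b in np.linspace(b0,b1,n+1)[1:]:
        q=R.T@(pose(b,rp=rp)-p);print('%.1f: '%b,q.round(4),'turn %.1f'%(y-(180+b) if y>0 else y+180-b))
E
python3 -c "
from arc import *
pol('jar',ray('top',(370,167),.08))
rows(-74,-58,8)"
```

```text
jar [ 0.6471 -0.1087  0.08  ] r 0.2090 b -25.4
now 9.725 [ 0.4714 -0.1432  0.0398] yaw 113.2 F [ 0.7  0.  -0.1] nominal b -73.79
-72.0:  [ 0.0017  0.0045 -0.0002] turn 5.2
-70.0:  [ 0.0007  0.0086 -0.0002] turn 3.2
-68.0:  [-0.0003  0.0128 -0.0002] turn 1.2
-66.0:  [-0.001   0.017  -0.0002] turn -0.8
-64.0:  [-0.0016  0.0212 -0.0002] turn -2.8
-62.0:  [-0.0021  0.0254 -0.0002] turn -4.8
-60.0:  [-0.0024  0.0297 -0.0002] turn -6.8
-58.0:  [-0.0026  0.0339 -0.0002] turn -8.8
```

Emit:
{"name": "play_rows", "arguments": {
  "deltas": "0.001 0.0045 0 0 0 0 0;0.0005 0.0086 0 0 0 0 0;-0.0003 0.0128 0 0 0 0 0;-0.001 0.017 0 0 0 -0.8 0;-0.0016 0.0212 0 0 0 -2.8 0;-0.0021 0.0254 0 0 0 -4.8 0;-0.0024 0.0297 0 0 0 -6.8 0;-0.0026 0.0339 0 0 0 -8.8 0"
}}

```text
time: 10.72
tcp_pos: [0.5038, -0.1322, 0.0398]
eef_rot: [[-0.531, 0.847, -0.001], [0.847, 0.531, -0.001], [0.0, -0.001, -1.0]]
force: [-1.9, 0.1, 1.1]
grip_width: 0.0
```

```bash
python3 -c "
from arc import *
rows(-58,-42,8)
a=grab('scene');x=cv2.resize(a[130:270,190:380],None,fx=4,fy=4,interpolation=2)
cv2.imwrite('pics/s5.png',cv2.convertScaleAbs(x[...,::-1],alpha=1.5))"
```

```text
now 10.725 [ 0.5038 -0.1322  0.0398] yaw 122.1 F [-1.9  0.1  1.1] nominal b -57.88
-56.0:  [-0.0006  0.004  -0.0002] turn -1.9
-54.0:  [-0.0012  0.0082 -0.0002] turn -3.9
-52.0:  [-0.0016  0.0124 -0.0002] turn -5.9
-50.0:  [-0.0018  0.0167 -0.0003] turn -7.9
-48.0:  [-0.0019  0.0209 -0.0003] turn -9.9
-46.0:  [-0.0018  0.0252 -0.0003] turn -11.9
-44.0:  [-0.0016  0.0294 -0.0003] turn -13.9
-42.0:  [-0.0013  0.0337 -0.0003] turn -15.9
```

View pics/s5.png

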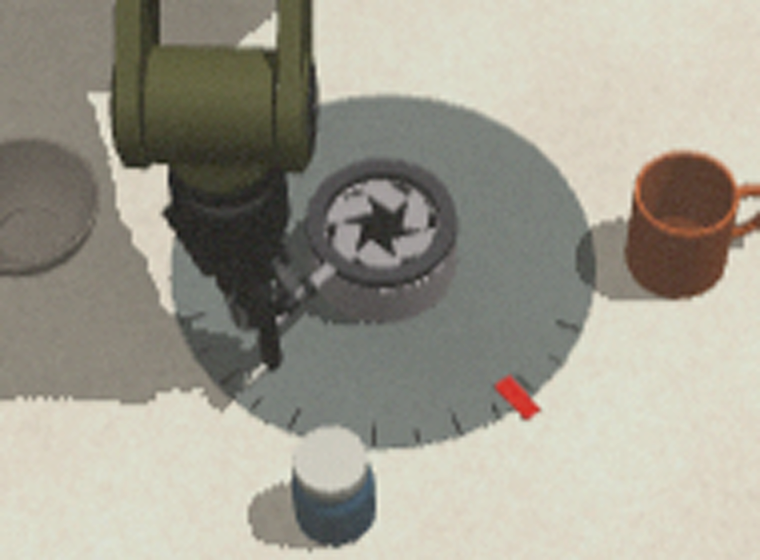

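The lever moves under about 2 N and the jar is clear. I'll continue along the arc.

Emit:
{"name": "play_rows", "arguments": {
  "deltas": "-0.0006 0.004 0 0 0 -1.9 0;-0.0012 0.0082 0 0 0 -3.9 0;-0.0016 0.0124 0 0 0 -5.9 0;-0.0018 0.0167 0 0 0 -7.9 0;-0.0019 0.0209 0 0 0 -9.9 0;-0.0018 0.0252 0 0 0 -11.9 0;-0.0016 0.0294 0 0 0 -13.9 0;-0.0013 0.0337 0 0 0 -15.9 0"
}}

```text
time: 11.78
tcp_pos: [0.5335, -0.115, 0.0397]
eef_rot: [[-0.746, 0.666, -0.001], [0.666, 0.746, -0.001], [0.0, -0.001, -1.0]]
force: [-2.1, -0.8, -0.1]
grip_width: -0.0
```

Emit:
{"name": "play_rows", "arguments": {
  "deltas": "-0.0006 0.004 0 0 0 -1.9 0;-0.0012 0.0082 0 0 0 -3.9 0;-0.0016 0.0124 0 0 0 -5.9 0;-0.0018 0.0167 0 0 0 -7.9 0;-0.0019 0.0209 0 0 0 -9.9 0;-0.0018 0.0252 0 0 0 -11.9 0;-0.0016 0.0294 0 0 0 -13.9 0;-0.0013 0.0337 0 0 0 -15.9 0"
}}

```text
time: 12.78
tcp_pos: [0.5572, -0.0906, 0.0397]
eef_rot: [[-0.901, 0.434, -0.001], [0.434, 0.901, -0.001], [0.001, -0.001, -1.0]]
force: [-1.7, -2.1, 0.4]
grip_width: 0.001
```

```bash
python3 -c "
from arc import *
rows(-26,-10,8)"
```

```text
now 12.775 [ 0.5572 -0.0906  0.0397] yaw 154.3 F [-1.7 -2.1  0.4] nominal b -25.68
-24.0:  [-0.0004  0.0035 -0.0003] turn -1.7
-22.0:  [-0.001   0.0078 -0.0003] turn -3.7
-20.0:  [-0.0014  0.012  -0.0003] turn -5.7
-18.0:  [-0.0016  0.0163 -0.0003] turn -7.7
-16.0:  [-0.0017  0.0205 -0.0003] turn -9.7
-14.0:  [-0.0017  0.0248 -0.0003] turn -11.7
-12.0:  [-0.0015  0.029  -0.0003] turn -13.7
-10.0:  [-0.0012  0.0333 -0.0003] turn -15.7
```

Emit:
{"name": "play_rows", "arguments": {
  "deltas": "-0.0006 0.004 0 0 0 -1.9 0;-0.0012 0.0082 0 0 0 -3.9 0;-0.0016 0.0124 0 0 0 -5.9 0;-0.0018 0.0167 0 0 0 -7.9 0;-0.0019 0.0209 0 0 0 -9.9 0;-0.0018 0.0252 0 0 0 -11.9 0;-0.0016 0.0294 0 0 0 -13.9 0;-0.0013 0.0337 0 0 0 -15.9 0"
}}

```text
time: 13.78
tcp_pos: [0.5731, -0.0605, 0.0397]
eef_rot: [[-0.986, 0.169, -0.001], [0.169, 0.986, -0.001], [0.001, -0.001, -1.0]]
force: [-1.5, -1.5, 0.8]
grip_width: 0.0
```

Emit:
{"name": "play_rows", "arguments": {
  "deltas": "-0.0006 0.004 0 0 0 -1.9 0;-0.0012 0.0082 0 0 0 -3.9 0;-0.0016 0.0124 0 0 0 -5.9 0;-0.0018 0.0167 0 0 0 -7.9 0;-0.0019 0.0209 0 0 0 -9.9 0;-0.0018 0.0252 0 0 0 -11.9 0;-0.0016 0.0294 0 0 0 -13.9 0;-0.0013 0.0337 0 0 0 -15.9 0"
}}

```text
time: 14.78
tcp_pos: [0.5801, -0.0273, 0.0397]
eef_rot: [[-0.994, -0.11, -0.001], [-0.11, 0.994, -0.001], [0.001, -0.0, -1.0]]
force: [-0.5, -1.7, 0.5]
grip_width: 0.001
```

```bash
python3 -c "
from arc import *
rows(6,18,8)
print(r.get_state()['joint_positions'])
a=grab('scene');x=cv2.resize(a[180:260,240:350],None,fx=7,fy=7,interpolation=2)
cv2.imwrite('pics/s6.png',cv2.convertScaleAbs(x[...,::-1],alpha=1.5))"
```

```text
now 14.775 [ 0.5801 -0.0273  0.0397] yaw -173.7 F [-0.5 -1.7  0.5] nominal b 6.33
7.5:  [-0.0002  0.0025 -0.0003] turn -1.2
9.0:  [-0.0006  0.0057 -0.0003] turn -2.7
10.5:  [-0.001   0.0088 -0.0003] turn -4.2
12.0:  [-0.0013  0.012  -0.0003] turn -5.7
13.5:  [-0.0015  0.0152 -0.0003] turn -7.2
15.0:  [-0.0016  0.0184 -0.0003] turn -8.7
16.5:  [-0.0017  0.0216 -0.0003] turn -10.2
18.0:  [-0.0016  0.0248 -0.0003] turn -11.7
[-1.09725479e-01  5.89693067e-01  1.58935588e+00 -8.24546972e-04
  9.63368494e-01 -1.79034761e+00]
```

View pics/s6.png

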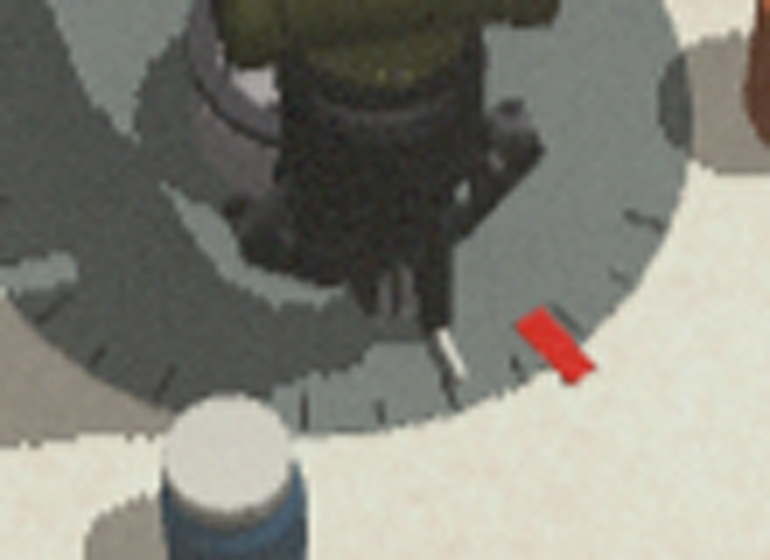

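```bash
python3 -c "
from arc import *
f=lambda u,v:(240+(u+.5)/7-.5,180+(v+.5)/7-.5)
pol('tip',ray('scene',f(461,375),.009));pol('ptrbase',ray('scene',f(440,334),.009))
for p in [(557,346),(530,316),(584,376)]: pol('red',ray('scene',f(*p),.003))
"
```

```text
tip [ 0.605  -0.0059  0.009 ] r 0.1474 b 5.1
ptrbase [ 0.5841 -0.0085  0.009 ] r 0.1263 b 4.8
red [0.6002 0.0368 0.003 ] r 0.1527 b 21.5
red [0.5834 0.0306 0.003 ] r 0.1347 b 21.6
red [0.6169 0.043  0.003 ] r 0.1704 b 21.4
```

The pointer is at about 5.0° and the mark at 21.5° in the same view, so it has about 16.5° to go. I'll take 13.7° now, then check.

Emit:
{"name": "play_rows", "arguments": {
  "deltas": "-0.0004 0.004 0 0 0 -1.9 0;-0.001 0.008 0 0 0 -3.8 0;-0.0013 0.012 0 0 0 -5.7 0;-0.0015 0.016 0 0 0 -7.6 0;-0.0016 0.02 0 0 0 -9.4 0;-0.0016 0.0248 0 0 0 -11.7 0;-0.0014 0.029 0 0 0 -13.7 0;-0.0014 0.029 0 0 0 -13.7 0"
}}

```text
time: 15.82
tcp_pos: [0.5782, 0.0026, 0.0397]
eef_rot: [[-0.939, -0.345, -0.001], [-0.345, 0.939, -0.0], [0.001, -0.0, -1.0]]
force: [0.0, 0.2, 0.0]
grip_width: -0.0
```

```bash
cat > chk.py <<'E'
from arc import *
import sys
a=grab('scene');x=cv2.resize(a[205:245,285:335],None,fx=14,fy=14,interpolation=2)
cv2.imwrite(sys.argv[1],cv2.convertScaleAbs(x[...,::-1],alpha=1.5))
rows(20,24,4)
E
python3 chk.py pics/s7.png
```

```text
now 15.875 [0.5783 0.0025 0.0397] yaw -159.9 F [-0.1  0.6 -0.2] nominal b 20.33
21.0:  [-0.0001  0.0014 -0.0003] turn -0.9
22.0:  [-0.0004  0.0035 -0.0003] turn -1.9
23.0:  [-0.0007  0.0056 -0.0003] turn -2.9
24.0:  [-0.001   0.0077 -0.0003] turn -3.9
```

View pics/s7.png

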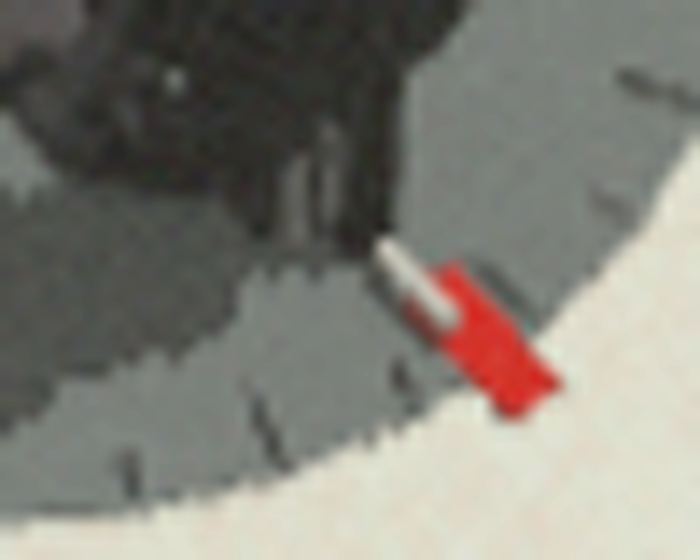

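```bash
python3 -c "
from arc import *
f=lambda u,v:(285+(u+.5)/14-.5,205+(v+.5)/14-.5)
for p in [(452,320),(415,280),(388,248)]: pol('ptr',ray('scene',f(*p),.009))
for p in [(533,400),(510,376),(434,287)]: pol('red',ray('scene',f(*p),.003))
"
```

```text
ptr [0.5965 0.0309 0.009 ] r 0.1470 b 19.9
ptr [0.5852 0.0265 0.009 ] r 0.1350 b 19.8
ptr [0.5763 0.0235 0.009 ] r 0.1256 b 19.8
red [0.616  0.0421 0.003 ] r 0.1693 b 21.2
red [0.6093 0.0394 0.003 ] r 0.1620 b 21.2
red [0.5846 0.0309 0.003 ] r 0.1360 b 21.6
```

The pointer is at about 19.9° and the mark's middle at about 21.4°. I'll creep on roughly 5 mm, including the slack.

Emit:
{"name": "play_rows", "arguments": {
  "deltas": "-0.0001 0.0012 0 0 0 -0.9 0;-0.0002 0.002 0 0 0 -1.2 0;-0.0003 0.0028 0 0 0 -1.6 0;-0.0004 0.0035 0 0 0 -1.9 0;-0.0005 0.0042 0 0 0 -2.2 0;-0.0006 0.0048 0 0 0 -2.5 0;-0.0006 0.0048 0 0 0 -2.5 0;-0.0006 0.0048 0 0 0 -2.5 0"
}}

```text
time: 16.88
tcp_pos: [0.5772, 0.0072, 0.0397]
eef_rot: [[-0.923, -0.385, -0.001], [-0.385, 0.923, -0.0], [0.001, 0.0, -1.0]]
force: [1.0, -0.2, -0.4]
grip_width: 0.001
```

Emit:
{"name": "play_rows", "arguments": {
  "deltas": "0 -0.002 0 0 0 0 0;0 -0.006 0 0 0 0 0;0 -0.012 0 0 0 0 0;0 -0.018 0 0 0 0 0;0 -0.022 0 0 0 0 0;0 -0.022 -0.03 0 0 0 0;0 -0.022 -0.07 0 0 0 0;0 -0.022 -0.10 0 0 0 0"
}}

```text
time: 17.88
tcp_pos: [0.586, -0.0133, 0.1414]
eef_rot: [[-0.923, -0.385, 0.0], [-0.385, 0.923, -0.0], [-0.0, -0.0, -1.0]]
force: [-0.1, -0.3, 0.2]
grip_width: -0.003
```

Emit:
{"name": "play_rows", "arguments": {
  "deltas": "0 0 -0.05 0 0 0 0;0.03 0 -0.1 0 0 0 0;0.08 0 -0.1 0 0 0 0;0.13 0 -0.1 0 0 0 0;0.18 0 -0.1 0 0 0 0;0.2 0 -0.1 0 0 0 0;0.2 0 -0.1 0 0 0 0;0.2 0 -0.1 0 0 0 0"
}}

```text
time: 18.88
tcp_pos: [0.402, -0.0901, 0.2415]
eef_rot: [[-0.923, -0.385, 0.001], [-0.385, 0.923, -0.0], [-0.0, -0.001, -1.0]]
force: [0.3, -0.5, 0.0]
grip_width: 0.0
```

```bash
python3 chk.py pics/s8.png; python3 -c "
from h import *
t=grab('top','pics/t8.png')"
```

```text
now 18.925 [ 0.402  -0.09    0.2413] yaw -157.3 F [-0.2 -0.2  1. ] nominal b -118.25
21.0:  [-0.1985  0.0189  0.2013] turn 1.7
22.0:  [-0.1989  0.021   0.2013] turn 0.7
23.0:  [-0.1993  0.0231  0.2013] turn -0.3
24.0:  [-0.1996  0.0252  0.2013] turn -1.3
```

View pics/s8.png

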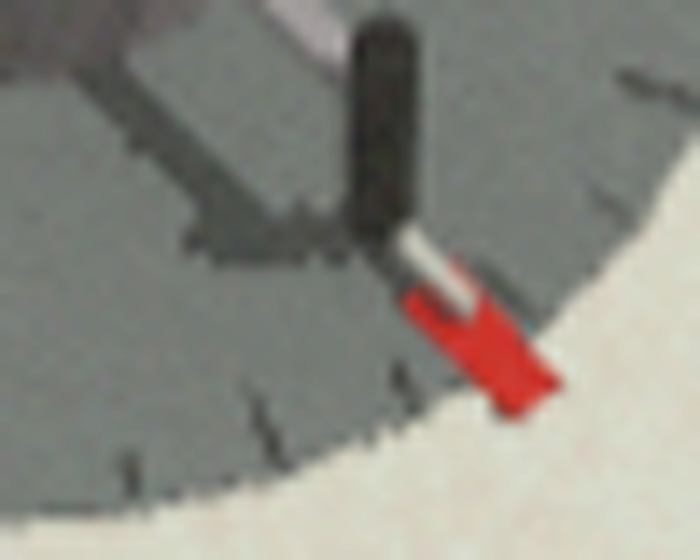

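View pics/t8.png

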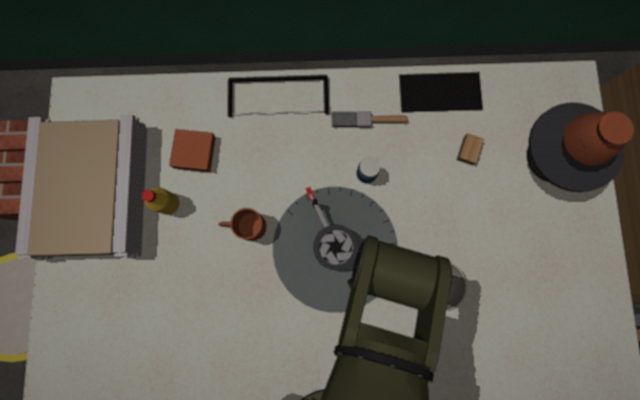

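```bash
python3 -c "
from arc import *
f=lambda u,v:(285+(u+.5)/14-.5,205+(v+.5)/14-.5)
for p in [(470,314),(438,272),(410,237)]: pol('ptr',ray('scene',f(*p),.009))
for p in [(533,400),(510,376)]: pol('red',ray('scene',f(*p),.003))
# top view: white pointer pixels near the mark
t=cv2.imread('pics/t8.png').astype(int)
for z in (0,):
  for v in range(184,212): print(v,' '.join('%3d,%3d'%(t[v,u,2],t[v,u,1]) for u in range(304,324)))
"
```

```text
ptr [0.5962 0.0348 0.009 ] r 0.1482 b 21.4
ptr [0.5848 0.0316 0.009 ] r 0.1364 b 21.8
ptr [0.5751 0.0286 0.009 ] r 0.1263 b 22.2
red [0.616  0.0421 0.003 ] r 0.1693 b 21.2
red [0.6093 0.0394 0.003 ] r 0.1620 b 21.2
184 148,147 148,147 149,148 148,148 148,150 148,148 149,149 149,149 148,147 148,146 147,146 147,146 147,147 148,149 148,147 148,147 148,147 148,148 147,147 148,146
185 147,147 148,148 147,147 148,148 147,146 146,143 147,146 147,148 148,148 148,146 147,146 148,146 149,147 148,148 148,148 148,148 148,149 149,150 149,149 149,147
186 148,147 148,145 147,142 146,138 146,132 144,125 144,133 146,144 148,148 148,147 148,145 148,146 149,147 148,147 149,148 149,149 149,149 147,148 145,145 142,141
187 148,145 146,133 144,117 142,105 140, 94 138, 85 138,105 143,135 148,148 149,148 149,147 148,146 148,145 145,144 143,142 141,141 139,140 135,136 127,127 121,121
188 146,139 144,116 140, 83 140, 65 138, 52 136, 49 135, 79 139,120 147,145 147,147 145,144 142,140 137,135 128,128 121,122 115,116 111,112 106,107  98, 99  93, 95
189 146,140 144,114 140, 74 137, 42 137, 31 138, 33 135, 58 133, 
[... 3006 characters left out ...]
,102  85, 82  57, 56  41, 43  40, 40  39, 40
208  76, 78  76, 79  76, 79  76, 79  76, 79  74, 77  75, 78  76, 79  74, 77  69, 73  73, 75  92, 92 109,106 114,111 112,108  98, 95  69, 68  46, 48  40, 42  40, 42
209  75, 79  76, 78  75, 78  75, 79  76, 79  75, 77  75, 78  76, 79  76, 79  74, 77  75, 78  86, 86 102,100 112,108 113,110 105,102  84, 82  59, 60  50, 52  47, 50
210  76, 79  77, 80  77, 80  75, 79  76, 80  74, 78  75, 79  77, 80  76, 79  75, 78  74, 77  78, 79  93, 93 108,105 114,110 111,107  98, 95  78, 79  68, 69  61, 64
211  77, 79  77, 80  75, 79  76, 79  75, 78  76, 79  76, 79  75, 79  75, 78  74, 77  73, 76  74, 76  85, 86 102,100 112,109 114,110 107,104  93, 92  80, 82  70, 72
```

```bash
python3 -c "
from h import *
print(r.job_done())"
```

```text
the job is handed in; nothing more can be done
None
```

The jar is off the scale plate and the lever's pointer stands over the red mark. I handed the job in at about 19 s of robot time, and it reports no verdict.

- **Jar:** I pushed it outward with the partly open fingertips, at about 3 N. In the images it stands upright about 209 mm from the ring's axis; more than 186 mm is needed.
- **Lever:** I pushed the post along its arc with shut fingers, at about 2–3 N, then backed off and moved the arm clear.
- **Pointer check:** In the top view the pointer lies within about 1 mm of the mark's middle. In the scene view the offset is about 0.2° at the tip and up to 1° near its foot, so about 0.5–2.5 mm; the limit is 7 mm.
- **Disagreement:** The two cameras put the mark's bearing about 1.5° apart. I compared pointer and mark only within the same view, so this does not affect the result.
- **Bystanders:** None looked moved by eye, but I did not measure them. The arm hid most of the bowl in the last picture; in an earlier one, after the jar push and the start of the lever push, it looked unmoved.

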